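# Catch a charge of grinding stones from the chute and set it on the scale

### The arm

A 6-joint arm with a two-finger parallel gripper is mounted at the origin on the work surface. World frame = base frame: x ahead of the robot, y to its left, z up, the work surface at z = 0. Lengths are in m, angles in degrees, forces in N, time in s.
With the tool pointing down it reaches from about 0.25 to 0.725 m from the base axis. Payload 9.7 kg.
Tool frame: the origin (TCP) lies between the finger pads; the fingertips stand 19 mm ahead of it and the grasp point (between the pads) is the TCP; z points along the fingers, y is the line along which they close (so a half turn about z gives the same grasp; the last joint's range is limited). The gripper opens to 85 mm and grips with 20 to 120 N. Pads are 22 mm wide; open, the fingers measure 114 mm over their backs; the gripper's body (76 mm by 85 mm) begins 54 mm behind the grasp point. The pads swing forward as they close: fully open they stand 13 mm farther back than shut.
Start: joints at [64.286, 4.979, 10.078, 95.1, 0, 90], TCP at [0.239, 0.496, 0.25] pointing down, gripper open.
Joint ranges: [-179.16, 179.16], [-48.56, 103.87], [-65.8, 70.77], [-126.05, 130.52], [-82.76, 87.17], [-180, 180]. Speed limits (degrees/s): [127.2, 127.2, 147.25, 180, 180, 180].

### API

Orientations are given as [roll, pitch, yaw] about the fixed x, y, z axes, in that order (R = Rz(yaw) Ry(pitch) Rx(roll)).
In Python, from workcell import bot gives the robot as it stands. The module is installed in compiled form; this text tells all that it offers.
- The arm moves only by the shell command python3 -m crank 'ROWS' [OPENING] [FORCE]. ROWS is JSON, a list that holds one entry, the list of rows, each a list of 6 numbers: the shift along the world's x, y, z as a fraction of full scale, then the turn, a rotation vector about the world's x, y, z as a fraction of full scale. In form: [[[x, y, z, wx, wy, wz], ...]]. A call has 1 to 20 rows; each row shifts and turns the commanded pose from where the row before left it; what a row does not reach is not made up. Full scale, the value 1, is 20 mm for a shift and 0.12 rad for a turn. A row lasts 1/12 s, in which the tool goes at most 41.7 mm and 7.16 degrees, less where a joint would pass 70% of its speed; a pose out of reach is approached as far as the arm can. A call with a number of a shift or a turn outside -1 to 1 is refused whole. A call with a gripper value outside its range is refused whole. OPENING is the opening, from 0 (shut) to 1 (fully open), set as the call begins (- or left out, the last holds). The fingers move at their own pace and stop on an object; FORCE is the grip in N (left out, the last holds). Time passes only in rows, so rows that do not move let the fingers close. It gives the time, the measured TCP pose, the force, the opening and the grip force at its end, in the units of the state.
- bot.get_obs(): the state, without advancing time (a new reading comes with each control period).
- bot.camera(name): name is "scene" or "top" or "wrist"; returns the picture (384x512x3 uint8, red, green, blue); there is no depth.
- bot.camera_model(name): a dict with "vertical_fov" (degrees; the focal length in pixels is half the picture's height over the tangent of half this angle, whatever the lens; pixels are square), "cx", "cy" (the principal point, pixels), "R" (3x3) and "t" (3): a world point X has camera coordinates R X + t. Camera axes: x right, y down, z forward; pixel columns grow to the right and rows downward; lengths in m; the calibration is good to about 2 mm. A picture is of the moment at which its call begins: read the wrist's pose just before it. camera_model takes no time and is no camera call; for the wrist camera it gives the pose at the moment of the call.
- bot.job_done(): hands the job in; it is judged then, once.
The state is a dict: "time": time; "q": joint angles; "qd": joint speeds; "joint_efforts": joint torques, N m; "ee_pos": TCP position; "tcp_rot": TCP orientation; "wrist_force": force on the tool from outside, world axes, zero at the start; "torque": the same for the moment, N m; "opening": finger opening in m; "grasp_force": force on a finger pad.
Only numpy, scipy, OpenCV 4.12 (cv2) and the standard library are available. Lean on these libraries where they do the work, as an engineer would, in place of code of your own. Each camera call takes 0.05 s, during which the arm holds its last target. There are 200 camera calls.

### The job

Pick up the blue dipper by its handle, hold it in the air under the mouth of the chute and push its rim against the red paddle, keeping the gate open until all four white grinding stones have slid into the dipper. Then set the dipper down upright in the middle of the scale's steel pan with all four stones in it and let go. Let no stone fall on the bench and leave the small white tea bowl in front of the chute where it is.

Things in the scene. Friction and masses are not known exactly. Their poses are not given: they have to be found in the camera images.
- dipper: Blue plastic dipper: a round open bowl, 132 mm across the rim, 108 mm across the foot, 75 mm high, wall 3 mm, floor 4 mm, with one straight level handle. Origin: centre of the underside of the bowl; z up; the handle points along the dipper's -x. 0.12 to 0.2 kg, empty at the start.
- dipper_handle (a point): Middle of the dipper's handle, where to grip it: 114 mm from the bowl's axis along -x, 58 mm above the underside. The handle is a bar 16 mm wide (y), 22 mm tall (z), reaching from the bowl to 158 mm from its axis.
- chute: Fixed dispenser: steel chute 170 mm long, open on top, 32 mm wide inside, sloped 28 degrees, on a green column. Origin: on the bench right below its lower end (lip). It climbs along its +x, to 280 mm high; stones leave towards -x and land 5 to 50 mm beyond the lip. Grey foot (80 mm wide, 12 mm high) from x = 55 mm, column (50 mm wide) from x = 60 mm; else only the paddle is below the chute.
- lip (a point): Middle of the lower end of the chute's floor, 170 mm above the bench; axes as the chute's body. A grey frame rises 100 mm from there round the orange gate.
- paddle_face (a point): Centre of the front face (facing -x of the chute) of the red paddle that hangs below the lip: an upright plate 100 mm wide, 60 mm high (92 to 152 mm above the bench), 6 mm thick, wider than the chute so that its ends show from above. At rest 6 mm behind the lip.
- paddle (a joint): Travel of the paddle, 0 (at rest, gate shut) to 0.030 m (pushed fully back along the chute's +x). A spring returns it; 1.5 N starts it, about 5 N holds it fully back. It lifts the orange gate by 1.3 times its travel; the stones, 22 mm high, pass from about 0.018 m on, best fully back.
- stone0: White porcelain grinding stone 1 of 4, a cylinder 24 mm in diameter and 22 mm high, 14 to 25 g, origin at its centre; starts in single file in the chute behind the gate (stone0 lowest).
- stone1: White porcelain grinding stone 2 of 4, a cylinder 24 mm in diameter and 22 mm high, 14 to 25 g, origin at its centre; starts in single file in the chute behind the gate (stone0 lowest).
- stone2: White porcelain grinding stone 3 of 4, a cylinder 24 mm in diameter and 22 mm high, 14 to 25 g, origin at its centre; starts in single file in the chute behind the gate (stone0 lowest).
- stone3: White porcelain grinding stone 4 of 4, a cylinder 24 mm in diameter and 22 mm high, 14 to 25 g, origin at its centre; starts in single file in the chute behind the gate (stone0 lowest).
- scale: Fixed bench scale, white housing 200 x 180 x 26 mm with a round steel weighing pan, 160 mm in diameter, raised on top. Origin: on the bench below the pan's centre. The housing reaches 120 mm in the scale's -x (display side) and 80 mm in +x.
- scale_pan (a point): Centre of the pan's top, 36 mm above the bench.
- teabowl_a: Small white tea bowl, 84 mm across, 48 mm high, standing between the robot and the chute; leave it alone. Origin: centre of its underside.
There are look-alikes about, which are no part of the job. Leave any turquoise or yellow look-alike of the stone3 alone.

How it is judged (in metres and radians):
On the way, in this order (a step that is already met when the one before it is completed fails the run):
1. the dipper is lifted clear of the bench (by more than 30 mm), the paddle not yet pushed (height (world z) of dipper above 0.03 m and value of joint paddle below 0.006 m), for 0.2 s.
2. the lifted dipper pushes the paddle back by more than 10 mm (height (world z) of dipper above 0.03 m and value of joint paddle above 0.01 m and contact force between dipper and chute above 0.3 N), for 0.02 s.
3. all four stones are in the dipper while it is still held more than 30 mm above the bench under the chute (its axis within 100 mm of the lip) (horizontal distance between each of stone0, stone1, stone2, stone3 and dipper below 0.062 m and z of stone0 in the frame of dipper between 0.004 and 0.072 m and z of stone1 in the frame of dipper between 0.004 and 0.072 m and z of stone2 in the frame of dipper between 0.004 and 0.072 m and z of stone3 in the frame of dipper between 0.004 and 0.072 m and height (world z) of dipper above 0.03 m and horizontal distance between dipper and lip below 0.1 m), for 0.1 s.
At the end, for the whole second after the job is handed in: The dipper stands still and upright (within 0.06 rad) on the scale's pan, its axis within 27 mm of the pan's centre, so that its whole foot is on the pan, with all four stones inside it below the rim; the paddle has sprung back (less than 6 mm) (horizontal distance between each of stone0, stone1, stone2, stone3 and dipper below 0.062 m and z of stone0 in the frame of dipper between 0.004 and 0.072 m and z of stone1 in the frame of dipper between 0.004 and 0.072 m and z of stone2 in the frame of dipper between 0.004 and 0.072 m and z of stone3 in the frame of dipper between 0.004 and 0.072 m and horizontal distance between dipper and scale_pan below 0.027 m and z of dipper in the frame of scale_pan between -0.004 and 0.004 m and angle between dipper's own z axis and vertical below 0.06 rad and linear speed of dipper below 0.02 m/s and value of joint paddle below 0.006 m); the robot touches nothing.
It fails at once if a stone falls to the bench (its centre below 30 mm, more than 90 mm from the dipper's origin or below its floor) ((height (world z) of stone0 below 0.03 m and (distance between stone0 and dipper above 0.09 m or z of stone0 in the frame of dipper below -0.005 m)) or (height (world z) of stone1 below 0.03 m and (distance between stone1 and dipper above 0.09 m or z of stone1 in the frame of dipper below -0.005 m)) or (height (world z) of stone2 below 0.03 m and (distance between stone2 and dipper above 0.09 m or z of stone2 in the frame of dipper below -0.005 m)) or (height (world z) of stone3 below 0.03 m and (distance between stone3 and dipper above 0.09 m or z of stone3 in the frame of dipper below -0.005 m))).
It fails at once if the paddle is pushed back more than 12 mm while the dipper is not held up (less than 20 mm above the bench) (value of joint paddle above 0.012 m and height (world z) of dipper below 0.02 m).
It fails at once if the small white tea bowl in front of the chute is moved by more than 30 mm (distance of teabowl_a from where it was at the start of the episode above 0.03 m).
It also fails if it takes over 56 s, if anything falls off the work surface, if the arm or the gripper's body presses on something with over 40 N, if the wrist force passes 120 N, or if a joint passes its speed limit or range.

## Working session

There is one attempt and no reset: what is moved stays moved. The work goes in short steps, Python scripts to look and compute and a shell command to move; the robot and the scene stay as the last step left them, time stands still between calls to the robot, and variables do not carry over. Pictures are saved under pics/ and viewed, at most 10 in all, crops included, and the job is handed in when it is done.

```bash
mkdir -p pics
cat > h.py <<'E'
import numpy as np, cv2, json
from workcell import bot
def K(n):
    m=bot.camera_model(n); return m, 192/np.tan(np.radians(m["vertical_fov"])/2)
def ray(m,f,u,v):
    R=np.array(m["R"]);t=np.array(m["t"]); d=R.T@np.array([(u-m["cx"])/f,(v-m["cy"])/f,1]); return -R.T@t,d/np.linalg.norm(d)
def plane(m,f,u,v,z):
    o,d=ray(m,f,u,v); return o+d*(z-o[2])/d[2]
def proj(m,f,X):
    c=np.array(m["R"])@np.array(X)+np.array(m["t"]); return f*c[0]/c[2]+m["cx"],f*c[1]/c[2]+m["cy"]
def tri(rays):
    A=0;b=0
    for o,d in rays:
        P=np.eye(3)-np.outer(d,d);A=A+P;b=b+P@o
    X=np.linalg.solve(A,b); return X,[np.linalg.norm(np.cross(X-o,d)) for o,d in rays]
E
python3 - <<'E'
from h import *
o=bot.get_obs();print(o)
for n in("scene","top"):
    m,f=K(n);print(n,m,f);cv2.imwrite(f"pics/{n}0.png",bot.camera(n)[:,:,::-1])
a=np.vstack([cv2.imread("pics/scene0.png"),cv2.imread("pics/top0.png")])
E
```

```text
{'time': 0.0, 'q': array([6.42836933e+01, 5.01059530e+00, 1.00335809e+01, 9.50983353e+01,
       6.29803574e-04, 8.99988451e+01]), 'qd': array([ 0.08229414,  0.01514859, -0.03335908, -0.03928014,  0.03424635,
        0.06114263]), 'joint_efforts': array([ 6.71462954e-05, -5.20375943e+01,  4.64816666e+01,  1.59639685e-02,
        1.21993157e-04, -1.16045865e-05]), 'ee_pos': array([0.2385636 , 0.49534447, 0.24958007]), 'tcp_rot': array([-1.79924650e+02, -6.31321896e-04,  1.54284847e+02]), 'wrist_force': array([ 0.50018761,  0.33363436, -0.28456764]), 'torque': array([-0.05370685,  0.04368029,  0.00463245]), 'grasp_force': 0.0, 'opening': 0.08541211940837405}
scene {'vertical_fov': 53.101494410352124, 'cx': 258.60867186288584, 'cy': 190.25705003630225, 'R': array([[-0.27366569,  0.96182164,  0.00249625],
       [ 0.59900649,  0.17246386, -0.78195105],
       [-0.75252795, -0.21249791, -0.62333484]]), 't': array([ 0.18718092, -0.23589142,  1.3099676 ])} 384.2397850799155
top {'vertical_fov': 55.599801528046555, 'cx': 256.73424214397676, 'cy': 198.00611171251361, 'R': array([[ 0.02703394, -0.99931267, -0.02536435],
       [-0.98789931, -0.02283144, -0.15340692],
       [ 0.15272237,  0.02920462, -0.98783752]]), 't': array([-8.64008263e-04,  6.13554897e-01,  1.04493428e+00])} 364.1619325539652
```

View pics/scene0.png

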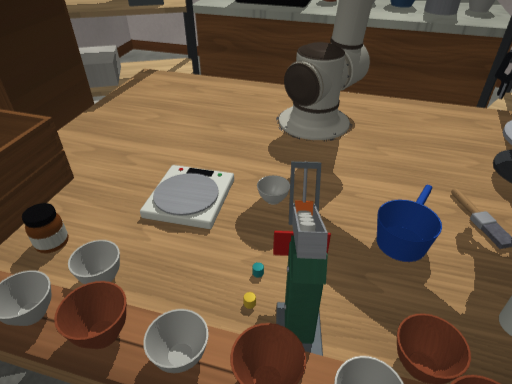

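View pics/top0.png

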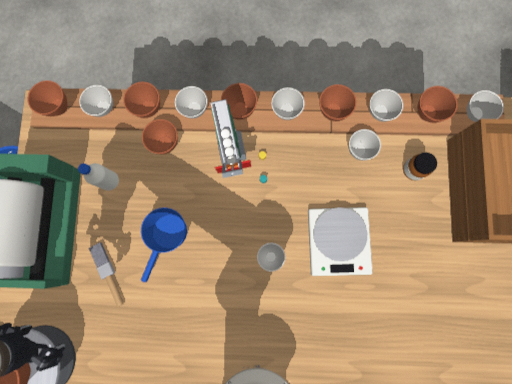

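The top view shows the dipper at (164,230) with its handle end at (145,280), the chute lip with the red paddle at about (233,168), and the scale pan at (341,234). The tea bowl is at (271,257), and the turquoise and yellow look-alikes are at (264,179) and (263,155). The scene view shows the dipper at (407,225), the red paddle at about (300,242), the pan at (186,194) and the tea bowl at (274,189). The only blue dipper is the one at top (164,230). The four white stones lie inside the chute at top (228,145), and the coloured ones stand on the bench.

Run:
```python
from h import *
t=cv2.imread("pics/top0.png");s=cv2.imread("pics/scene0.png")
mt,ft=K("top");ms,fs=K("scene")
print("cam",-np.array(mt["R"]).T@mt["t"],-np.array(ms["R"]).T@ms["t"])
def mask(im,c):
    h=cv2.cvtColor(im,cv2.COLOR_BGR2HSV);H,S,V=cv2.split(h)
    m=((H>105)&(H<130)&(S>150)&(V>50)) if c=="b" else (((H<6)|(H>174))&(S>190)&(V>70))
    m=m.astype(np.uint8)*255;n,l,st,_=cv2.connectedComponentsWithStats(m)
    for i in range(1,n):
        if st[i,4]>20: print(c,st[i])
    return l,st
W=[]
for im,m,f,nm in((t,mt,ft,"top"),(s,ms,fs,"scene")):
    print(nm);l,st=mask(im,"b")
    # dipper comp = largest within region
    i=max((k for k in range(1,len(st)) if (60<st[k,0]+st[k,2]/2<250 if nm=="top" else 350<st[k,0]<450)),key=lambda k:st[k,4])
    b=(l==i).astype(np.uint8)*255
    bowl=cv2.morphologyEx(b,cv2.MORPH_OPEN,cv2.getStructuringElement(2,(17,17)))
    han=cv2.subtract(b,cv2.dilate(bowl,np.ones((5,5))))
    han=cv2.morphologyEx(han,cv2.MORPH_OPEN,np.ones((2,2)))
    hp=np.argwhere(han)[:,::-1].astype(np.float32)
    c=max(cv2.findContours(bowl,0,1)[0],key=cv2.contourArea)
    print("bowl ell",cv2.fitEllipse(c),"handle rect",cv2.minAreaRect(hp))
    if nm=="top":
        P=np.array([plane(m,f,*p[0],0.075)[:2] for p in c]);
        A=np.c_[2*P,np.ones(len(P))];x=np.linalg.lstsq(A,(P**2).sum(1),rcond=None)[0]
        print("rim circle",x[:2],np.sqrt(x[2]+x[0]**2+x[1]**2))
        H=np.array([plane(m,f,*p,0.069)[:2] for p in hp]);mu=H.mean(0);d=np.linalg.svd(H-mu)[2][0]
        print("handle mean",mu,"dir",np.degrees(np.arctan2(d[1],d[0])),"extent",((H-mu)@d).min(),((H-mu)@d).max())
    l,st=mask(im,"r")
big=np.zeros((600,800,3),np.uint8)
def put(im,x,y,w,h,X,Y,k): 
    c=cv2.resize(im[y:y+h,x:x+w],None,fx=k,fy=k,interpolation=cv2.INTER_CUBIC);big[Y:Y+c.shape[0],X:X+c.shape[1]]=c
put(t,200,95,80,100,0,0,5);put(s,255,150,90,100,400,0,4.4)
cv2.imwrite("pics/crop.png",big[:500])
```

```text
cam [ 0.44656898 -0.01737198  1.12632694] [1.17831272 0.13901346 0.63162564]
top
b [  0 146  18   8 105]
b [ 78 164  12  10  91]
b [ 142  208   45   74 1695]
bowl ell ((163.28501892089844, 229.8551025390625), (42.26547622680664, 44.142723083496094), 54.668643951416016) handle rect ((150.1035614013672, 268.25146484375), (5.307693004608154, 29.000003814697266), 22.61986541748047)
rim circle [0.50988423 0.2825055 ] 0.0628003485593686
handle mean [0.39927551 0.31494072] dir 160.18065225093068 extent -0.040124258208796754 0.040818806443683374
r [243 161   8   6  38]
r [216 166   6   6  24]
scene
b [ 377  185   65   76 3213]
bowl ell ((406.59185791015625, 229.24449157714844), (60.4495964050293, 63.648162841796875), 96.26182556152344) handle rect ((426.0, 194.0), (7.05419397354126, 18.139352798461914), 30.256441116333008)
r [274 231  19  24 382]
r [327 233   4  15  24]
```

View pics/crop.png

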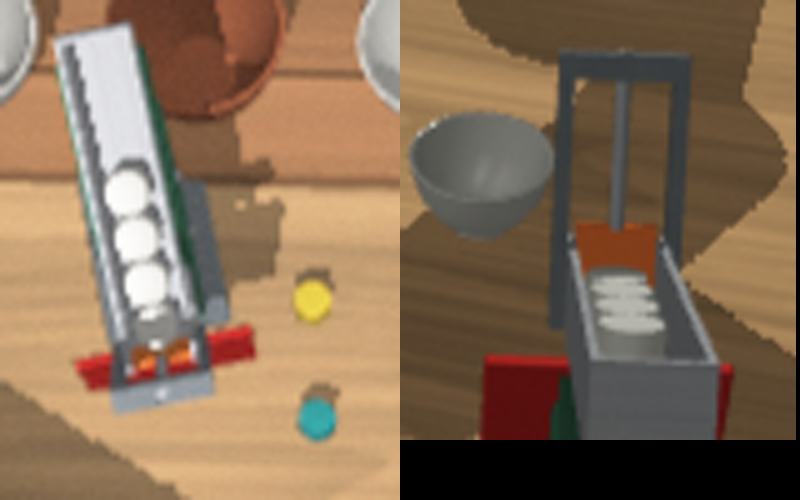

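The crop shows the four white stones in the chute behind the orange gate. The red paddle ends in the top view are at about (215,168) and (250.6,160), and in the scene view at (274,231) and (331,233).

Run:
```python
from h import *
t=cv2.imread("pics/top0.png");s=cv2.imread("pics/scene0.png")
mt,ft=K("top");ms,fs=K("scene")
T=lambda a,b:tri([ray(mt,ft,*a),ray(ms,fs,*b)])
print("paddle R back-top",T((250.3,159.9),(273.8,231.1)));print("paddle L back-top",T((214.9,167.7),(330.4,232.9)))
for a in((250.3,159.9),(214.9,167.7)): print(plane(mt,ft,*a,.152))
# chute wall ends top: upper end corners from crop
cr=lambda x,y:(200+(x+.5)/5-.5,95+(y+.5)/5-.5)
print("chute top corners at z~.28",plane(mt,ft,*cr(56,40),.28),plane(mt,ft,*cr(130,25),.28))
print("frame bar corners z.27",[plane(mt,ft,*cr(*c),.27)[:2] for c in((112,392),(210,375))])
def pan(im,box,m,f,nm):
    x,y,w,h=box;g=cv2.cvtColor(im,cv2.COLOR_BGR2HSV)[y:y+h,x:x+w]
    k=((g[:,:,1]<40)&(g[:,:,2]<(200 if nm=="s" else 200))&(g[:,:,2]>80)).astype(np.uint8)*255
    k=cv2.morphologyEx(k,cv2.MORPH_OPEN,cv2.getStructuringElement(2,(9,9)))
    c=max(cv2.findContours(k,0,1)[0],key=cv2.contourArea)+[[x,y]]
    e=cv2.fitEllipse(c);P=np.array([plane(m,f,*p[0],.036)[:2] for p in c])
    A=np.c_[2*P,np.ones(len(P))];v=np.linalg.lstsq(A,(P**2).sum(1),rcond=None)[0]
    print(nm,"pan",e,v[:2],np.sqrt(v[2]+v[0]**2+v[1]**2));return e[0]
a=pan(t,(305,200,72,62),mt,ft,"t");b=pan(s,(140,165,97,65),ms,fs,"s");print("pan tri",T(a,b))
# dipper rim: convex hull via scene ellipse of upper rim
print("handle tip tri",T((145.2,279.5),(429.5,187.5)))
print("teabowl",plane(mt,ft,271,257,.048))
w=bot.camera("wrist");cv2.imwrite("pics/w0.png",w[:,:,::-1]);m,f=K("wrist");print("wrist cam",-np.array(m["R"]).T@m["t"],m["R"],f,proj(m,f,(.4,.3145,.058)))
```

```text
paddle R back-top (array([0.70297096, 0.03248138, 0.15165472]), [np.float64(0.0004442740561339363), np.float64(0.0004442740561339159)])
paddle L back-top (array([0.67912056, 0.12939252, 0.15098492]), [np.float64(0.00038183367865040306), np.float64(0.0003818336786503605)])
[0.70297494 0.03202983 0.152     ]
[0.6789177  0.12885755 0.152     ]
chute top corners at z~.28 [0.81229786 0.12711322 0.28      ] [0.82066757 0.09091454 0.28      ]
frame bar corners z.27 [array([0.6380405 , 0.09338239]), array([0.64743424, 0.04632971])]
t pan ((339.7818908691406, 233.2045440673828), (51.84537887573242, 54.54645538330078), 133.91636657714844) [ 0.51597608 -0.234383  ] 0.07856341666974818
s pan ((182.97314453125, 199.86009216308594), (53.713050842285156, 72.88166046142578), 79.12335205078125) [ 0.53612129 -0.22949996] 0.09183899141580959
pan tri (array([ 0.51765912, -0.24220627,  0.01023676]), [np.float64(0.002602773064266693), np.float64(0.002602773064266705)])
handle tip tri (array([0.36601333, 0.33341147, 0.06041167]), [np.float64(0.003666136051610243), np.float64(0.0036661360516104468)])
teabowl [ 0.43991259 -0.03188325  0.048     ]
wrist cam [0.16713721 0.53022743 0.37461657] [[ 0.43314164  0.90132526 -0.00104374]
 [ 0.85736689 -0.41165919  0.30896396]
 [ 0.27804736 -0.13472002 -0.95107317]] 281.661651097649 (np.float64(188.8948726266384), np.float64(327.30488107638087))
```

```bash
python3 -m crank '[[[0.8,-0.9,0,0,0,0.1],[0.8,-0.9,0,0,0,0.1],[0.8,-0.9,0,0,0,0.1],[0.8,-0.9,0,0,0,0.1],[0.8,-0.9,0,0,0,0.1],[0.8,-0.9,0,0,0,0.1],[0.8,-0.9,0,0,0,0.1],[0.8,-0.9,0,0,0,0.1],[0.8,-0.9,0,0,0,0.1],[0.8,-0.9,0,0,0,0.1],[0,0,0,0,0,0],[0,0,0,0,0,0],[0,0,0,0,0,0]]]' 1 100
python3 - <<'E'
from h import *
o=bot.get_obs();print(o["time"],o["ee_pos"],o["tcp_rot"])
m1,f1=K("wrist");w=bot.camera("wrist")[:,:,::-1].copy();cv2.imwrite("pics/w1.png",w)
print("cam",-np.array(m1["R"]).T@m1["t"])
h=cv2.cvtColor(w,cv2.COLOR_BGR2HSV);b=((h[...,0]>105)&(h[...,0]<130)&(h[...,1]>150)&(h[...,2]>40)).astype(np.uint8)*255
n,l,st,_=cv2.connectedComponentsWithStats(b);i=1+st[1:,4].argmax();b=(l==i).astype(np.uint8)*255;print(st[i])
w0=cv2.imread("pics/w0.png")
cv2.imwrite("pics/v1.png",np.vstack([np.hstack([cv2.resize(w0,(400,300)),cv2.resize(w,(400,300))])]))
E
```

```text
time: 1.23
ee_pos: [0.3984, 0.3157, 0.2501]
tcp_rot: [-180.0, -0.0, 161.1]
wrist_force: [0.2, -0.4, -0.5]
opening: 0.0851
grasp_force: 0.0
1.2333 [0.3984392  0.31565177 0.2501067 ] [-1.79989392e+02 -2.51481301e-02  1.61127705e+02]
cam [0.32344005 0.34163772 0.37501885]
[ 207  136  107  176 9366]
```

View pics/v1.png

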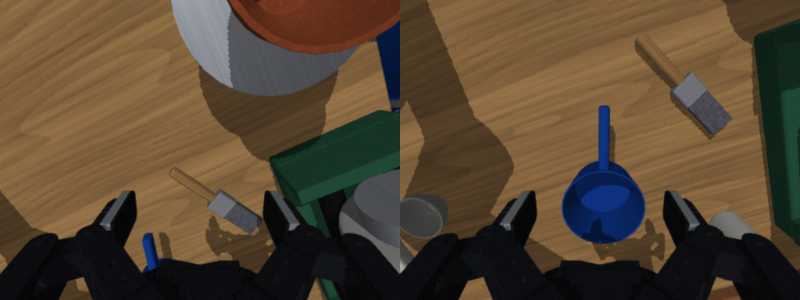

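The wrist view shows the handle standing vertical from about (261,136) to (261,215), with the bowl below it. The gripper is already nearly aligned with it, and the handle tip also shows in the earlier view at about (191,300).

Run:
```python
from h import *
m1,f1=K("wrist");w=cv2.imread("pics/w1.png");w0=cv2.imread("pics/w0.png")
def mask(w):
    h=cv2.cvtColor(w,cv2.COLOR_BGR2HSV);return ((h[...,0]>105)&(h[...,0]<130)&(h[...,1]>150)&(h[...,2]>40)).astype(np.uint8)*255
b=mask(w);n,l,st,_=cv2.connectedComponentsWithStats(b);i=1+st[1:,4].argmax();b=(l==i)
rows=[(np.nonzero(b[v])[0].min(),np.nonzero(b[v])[0].max()) for v in range(138,205,6)]
for (a,c),v in list(zip(rows,range(138,205,6)))[::3]: print(v,a,c,plane(m1,f1,(a+c)/2,v,.069)[:2])
P=np.array([plane(m1,f1,(a+c)/2,v,.069)[:2] for (a,c),v in zip(rows,range(138,205,6))]);mu=P.mean(0);d=np.linalg.svd(P-mu)[2][0]
if d[0]>0:d=-d
print("dir",np.degrees(np.arctan2(d[1],d[0])),"tip(z.069)",plane(m1,f1,np.mean(rows[0]),136,.069),"line at tcp", mu+d*((np.array([.3984,.3157])-mu)@d))
# rim circle
c=np.argwhere(b)[:,::-1];c=c[c[:,1]>225];hull=cv2.convexHull(c.astype(np.int32))
# tip in w0, tri with w1
b0=mask(w0);n,l,st,_=cv2.connectedComponentsWithStats(b0[:,:300]);i=1+st[1:,4].argmax();print(st[i]);p=np.argwhere(l==i);v=p[:,0].min();u=p[p[:,0]<=v+1][:,1].mean()
class M(dict):pass
R0=np.array([[0.43314164,0.90132526,-0.00104374],[0.85736689,-0.41165919,0.30896396],[0.27804736,-0.13472002,-0.95107317]])
m0=dict(m1);m0["R"]=R0;m0["t"]=-R0@np.array([0.16713721,0.53022743,0.37461657])
print("tip uv0",u,v,"tri",tri([ray(m0,f1,u,v),ray(m1,f1,np.mean(rows[0]),136)]))
```

```text
138 255 267 [0.36199565 0.33497032]
156 255 267 [0.38056195 0.3287841 ]
174 255 267 [0.39988318 0.32234635]
192 255 267 [0.42000633 0.31564139]
dir 161.38247431451535 tip(z.069) [0.35997741 0.33564279 0.069     ] line at tcp [0.40054349 0.32206281]
[182 299  40  51 701]
tip uv0 189.7058823529412 299 tri (array([0.36227789, 0.33552884, 0.05216518]), [np.float64(0.0003579648750876324), np.float64(0.0003579648750876698)])
```

```bash
python3 -m crank '[[[0.07,0.12,-1,0,0,0],[0.07,0.12,-1,0,0,0],[0,0,-1,0,0,0],[0,0,-1,0,0,0],[0,0,-1,0,0,0],[0,0,-1,0,0,0],[0,0,-1,0,0,0],[0,0,-1,0,0,0],[0,0,-1,0,0,0],[0,0,-0.6,0,0,0],[0,0,0,0,0,0],[0,0,0,0,0,0]]]' 1 100
python3 -m crank '[[[0,0,0,0,0,0],[0,0,0,0,0,0],[0,0,0,0,0,0],[0,0,0,0,0,0],[0,0,0,0,0,0],[0,0,0,0,0,0],[0,0,0,0,0,0],[0,0,0,0,0,0],[0,0,0,0,0,0],[0,0,0,0,0,0],[0,0,0,0,0,0],[0,0,0,0,0,0]]]' 0 100
```

```text
time: 2.28
ee_pos: [0.4009, 0.3206, 0.0583]
tcp_rot: [-180.0, -0.0, 161.2]
wrist_force: [-0.0, -0.6, 0.6]
opening: 0.0856
grasp_force: 0.0
time: 3.28
ee_pos: [0.4015, 0.3205, 0.0586]
tcp_rot: [180.0, 0.0, 161.2]
wrist_force: [-1.5, -0.6, 5.4]
opening: 0.0147
grasp_force: 97.5
```

```bash
python3 -m crank '[[[0,0,0.3,0,0,0],[0,0,0.6,0,0,0],[0,0,0.6,0,0,0],[0,0,0.6,0,0,0],[0,0,0.6,0,0,0],[0,0,0.6,0,0,0],[0,0,0,0,0,0],[0,0,0,0,0,0],[0,0,0,0,0,0],[0,0,0,0,0,0],[0,0,0,0,0,0]]]' 0 110
python3 - <<'E'
from h import *
a=[bot.camera(n)[:,:,::-1] for n in("scene","top")];cv2.imwrite("pics/lift.png",np.hstack([cv2.resize(x,(400,300)) for x in a]))
cv2.imwrite("pics/s2.png",a[0]);cv2.imwrite("pics/t2.png",a[1]);o=bot.get_obs();print(o["torque"],o["wrist_force"])
E
```

```text
time: 4.2
ee_pos: [0.4012, 0.3201, 0.1235]
tcp_rot: [-179.9, -0.0, 161.2]
wrist_force: [0.8, 1.2, -0.9]
opening: 0.0143
grasp_force: 107.3
[0.04493439 0.09648782 0.01014872] [-0.22506644  0.01284378 -0.85740307]
```

View pics/lift.png

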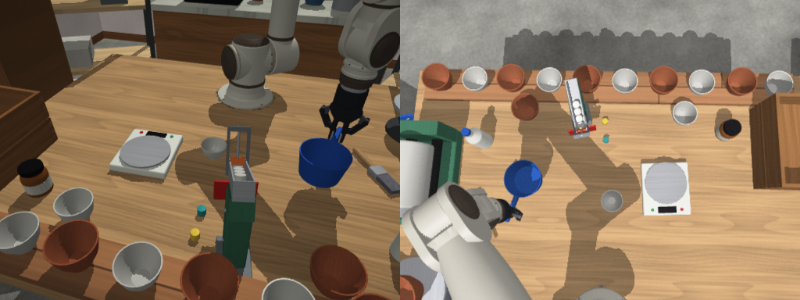

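The dipper is lifted and level: scene (415,205), top (669,232) in full-size terms. Next I locate its rim in both views to know where it sits in the grip.

```bash
cat >> h.py <<'E'
def rim(im,z,nm="top"):
    m,f=K(nm);h=cv2.cvtColor(im,cv2.COLOR_BGR2HSV)
    b=((h[...,0]>105)&(h[...,0]<130)&(h[...,1]>150)&(h[...,2]>30)).astype(np.uint8)*255
    b=cv2.morphologyEx(b,cv2.MORPH_OPEN,cv2.getStructuringElement(2,(15,15)))
    c=max(cv2.findContours(b,0,1)[0],key=cv2.contourArea)[:,0]
    P=np.array([plane(m,f,*p,z)[:2] for p in c])
    A=np.c_[2*P,np.ones(len(P))]
    for _ in range(4):
        v=np.linalg.lstsq(A,(P**2).sum(1),rcond=None)[0];r=np.sqrt(v[2]+v[0]**2+v[1]**2)
        e=np.linalg.norm(P-v[:2],axis=1)-r;k=abs(e)<.003
        if k.sum()<20:break
        P,A=P[k],A[k]
    return v[:2],r,len(P),len(c),c
E
python3 - <<'E'
from h import *
im=cv2.imread("pics/t2.png")
for z in(.135,.14,.145):
    x,r,n,N,c=rim(im,z);print(z,x,r,n,N)
d=np.array([.4012,.3201])-x;print(np.linalg.norm(d),np.degrees(np.arctan2(d[1],d[0])))
# scene: top of handle-side rim heights: use rim leftmost/rightmost rays with top extremes
s=cv2.imread("pics/s2.png");ms,fs=K("scene")
for z in(.065,.14): print(z,[proj(ms,fs,(*(x+.066*np.array([np.cos(a),np.sin(a)])),z)) for a in np.arange(4)*np.pi/2])
h=cv2.cvtColor(s,cv2.COLOR_BGR2HSV);b=((h[...,0]>105)&(h[...,0]<130)&(h[...,1]>150)&(h[...,2]>30)).astype(np.uint8)
n,l,st,_=cv2.connectedComponentsWithStats(b);print(st[1+st[1:,4].argmax()])
E
```

```text
0.135 [0.51021178 0.28267696] 0.06328823276768644 126 130
0.14 [0.50989079 0.28116359] 0.06296902307850491 126 130
0.145 [0.50956979 0.27965022] 0.06264981338932604 126 130
0.11567279721728337 159.5315583771007
0.065 [(np.float64(406.39218892247953), np.float64(242.82220620381705)), (np.float64(438.4701102231346), np.float64(227.20371918201673)), (np.float64(405.47957900006645), np.float64(202.1901691988214)), (np.float64(374.43337905950557), np.float64(215.5646233134231))]
0.14 [(np.float64(415.9530972331983), np.float64(215.32510191976678)), (np.float64(449.5443366476304), np.float64(200.03292738838488)), (np.float64(413.84408891069774), np.float64(175.69590953442324)), (np.float64(381.3450862458612), np.float64(188.66845302228913))]
[ 383  162   68   78 3476]
```

```bash
python3 -m crank '[[[0.25,-0.9,0,0,0,0.294],[0.25,-0.9,0,0,0,0.294],[0.25,-0.9,0,0,0,0.294],[0.25,-0.9,0,0,0,0.294],[0.25,-0.9,0,0,0,0.294],[0.25,-0.9,0,0,0,0.294],[0.25,-0.9,0,0,0,0.294],[0.25,-0.9,0,0,0,0.294],[0.25,-0.9,0,0,0,0.294],[0.25,-0.9,0,0,0,0.294],[0.25,-0.9,0,0,0,0.294],[0.25,-0.9,0,0,0,0.294],[0.25,-0.9,0,0,0,0.294],[0.25,-0.9,0,0,0,0.294],[0.25,-0.9,0,0,0,0.294],[0.25,-0.9,0,0,0,0.294],[0,0,0,0,0,0],[0,0,0,0,0,0],[0,0,0,0,0,0]]]' 0 110
python3 - <<'E'
from h import *
s=bot.camera("scene")[:,:,::-1];t=bot.camera("top")[:,:,::-1];cv2.imwrite("pics/s3.png",s);cv2.imwrite("pics/t3.png",t)
o=bot.get_obs();p=o["ee_pos"];a=np.radians(o["tcp_rot"][2]+.2);print(p,o["tcp_rot"],"axis kin",p[:2]-.114*np.array([np.cos(a),np.sin(a)]))
print(rim(t,p[2]+.017)[:4])
cv2.imwrite("pics/stage.png",np.hstack([cv2.resize(s[100:280,200:360],(400,450),interpolation=2),cv2.resize(t[90:270,180:340],(400,450),interpolation=2)]))
E
```

```text
time: 5.88
ee_pos: [0.4812, 0.0326, 0.1241]
tcp_rot: [180.0, -0.0, -166.6]
wrist_force: [-0.3, -0.3, -0.9]
opening: 0.014
grasp_force: 107.5
[0.48123041 0.03298873 0.12419743] [ 1.79990743e+02 -9.97320565e-03 -1.66476834e+02] axis kin [0.59197608 0.06003306]
(array([0.61750035, 0.06289349]), np.float64(0.044590153777959586), 21, 96)
```

View pics/stage.png

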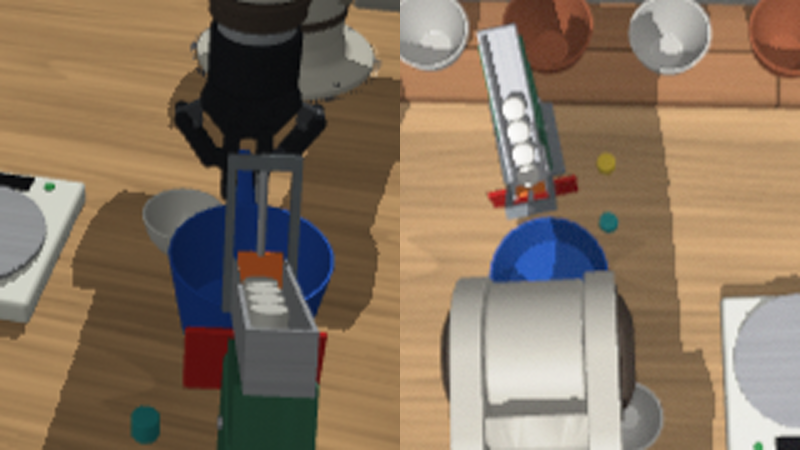

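The scene view shows the dipper's rim standing above the paddle's top edge line and below the lip, in front of the gate. The top view shows it centred on the chute's axis to within a few mm.

```bash
python3 -m crank '[[[0.29,0.034,0,0,0,0],[0.29,0.034,0,0,0,0],[0.29,0.034,0,0,0,0],[0.29,0.034,0,0,0,0],[0,0,0,0,0,0],[0,0,0,0,0,0],[0,0,0,0,0,0]]]' 0 110
python3 - <<'E'
from h import *
t=bot.camera("top")[:,:,::-1].copy();s=bot.camera("scene")[:,:,::-1].copy();cv2.imwrite("pics/t4.png",t);cv2.imwrite("pics/s4.png",s)
o=bot.get_obs();p=o["ee_pos"];a=np.radians(o["tcp_rot"][2]);ax=p[:2]-.114*np.array([np.cos(a),np.sin(a)])
L=np.array([.6794,.0779]);d=np.array([.972,.236]);print(p,o["wrist_force"],"axis",ax,"along",(L-ax)@d,"lat(+left)",(ax-L)@[-d[1],d[0]])
m,f=K("top");print([plane(m,f,u,202,.141)[:2] for u in(216.2,239.6,263.)])
for nm,im in(("top",t),("scene",s)):
    m,f=K(nm);h=cv2.cvtColor(im,cv2.COLOR_BGR2HSV);b=((h[...,0]>105)&(h[...,0]<130)&(h[...,1]>150)&(h[...,2]>30)).astype(np.uint8)
    n,l,st,_=cv2.connectedComponentsWithStats(b);k=1+st[1:,4].argmax();print(nm,st[k])
    q=np.array([proj(m,f,(*(ax+.066*np.array([np.cos(x),np.sin(x)])),p[2]+.017)) for x in np.arange(0,6.28,.05)]);print("pred",q.min(0),q.max(0))
E
```

```text
time: 6.57
ee_pos: [0.5045, 0.0351, 0.1241]
tcp_rot: [180.0, -0.0, -166.5]
wrist_force: [0.7, 0.1, -1.7]
opening: 0.0143
grasp_force: 107.5
[0.50447132 0.03500095 0.12423136] [-0.04237672  0.4940433  -1.26623208] axis [0.61532194 0.06161185] along 0.06612787392521505 lat(+left) -0.0007096602286642707
[array([0.58525482, 0.12261941]), array([0.58675796, 0.05837048]), array([ 0.58825616, -0.0056669 ])]
top [217 170  44  18 477]
pred [214.84297458 168.26340071] [262.77925001 215.57599375]
scene [266 189  27  52 849]
pred [265.00499407 186.2814816 ] [333.38619326 231.22304808]
```

```bash
python3 -m crank '[[[0.276,0.067,0,0,0,0],[0.276,0.067,0,0,0,0],[0.276,0.067,0,0,0,0],[0.276,0.067,0,0,0,0],[0.276,0.067,0,0,0,0],[0.276,0.067,0,0,0,0],[0,0,0,0,0,0],[0,0,0,0,0,0]]]' 0 110
python3 - <<'E'
from h import *
t=bot.camera("top")[:,:,::-1].copy();s=bot.camera("scene")[:,:,::-1].copy()
o=bot.get_obs();p=o["ee_pos"];a=np.radians(o["tcp_rot"][2]);ax=p[:2]-.114*np.array([np.cos(a),np.sin(a)])
L=np.array([.6794,.0779]);d=np.array([.972,.236]);print(p,o["wrist_force"],"along",(L-ax)@d,o["torque"])
cv2.imwrite("pics/push.png",np.hstack([cv2.resize(s[130:270,240:364],(400,450),interpolation=2),cv2.resize(t[90:230,180:304],(400,450),interpolation=2)]))
E
```

```text
time: 7.33
ee_pos: [0.5377, 0.0431, 0.124]
tcp_rot: [180.0, -0.1, -166.5]
wrist_force: [-4.7, -0.9, -3.1]
opening: 0.0144
grasp_force: 107.5
[0.53708842 0.04304274 0.12366629] [-4.4635658  -0.34609634 -3.83780065] along 0.032526141435004305 [-0.30715363  1.2579073  -0.07133097]
```

View pics/push.png

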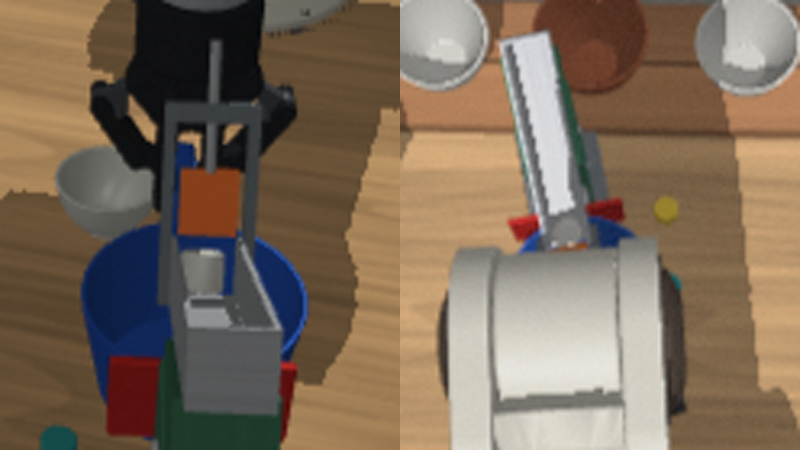

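The gate is fully up (orange at (208,200) in the left half), and the last stone is near the lip at (205,270). I hold here and look again.

```bash
python3 -m crank '[[[0,0,0,0,0,0],[0,0,0,0,0,0],[0,0,0,0,0,0],[0,0,0,0,0,0],[0,0,0,0,0,0],[0,0,0,0,0,0],[0,0,0,0,0,0],[0,0,0,0,0,0],[0,0,0,0,0,0],[0,0,0,0,0,0],[0,0,0,0,0,0],[0,0,0,0,0,0],[0,0,0,0,0,0],[0,0,0,0,0,0],[0,0,0,0,0,0],[0,0,0,0,0,0]]]' 0 110
python3 - <<'E'
from h import *
t=bot.camera("top")[:,:,::-1].copy();s=bot.camera("scene")[:,:,::-1].copy();w=bot.camera("wrist")[:,:,::-1]
o=bot.get_obs();print(o["torque"],o["wrist_force"])
cv2.imwrite("pics/push2.png",np.vstack([np.hstack([cv2.resize(s[130:270,240:364],(400,300),interpolation=2),cv2.resize(t[90:230,180:304],(400,300),interpolation=2)]),np.hstack([cv2.resize(w,(400,300)),np.zeros((300,400,3),np.uint8)])]))
E
```

```text
time: 8.77
ee_pos: [0.5378, 0.0431, 0.1243]
tcp_rot: [-180.0, 0.0, -166.5]
wrist_force: [-3.7, -1.1, -2.8]
opening: 0.0144
grasp_force: 107.8
[-0.36202637  1.24487335 -0.05361324] [-3.95145133 -1.62270673 -4.44544069]
```

View pics/push2.png

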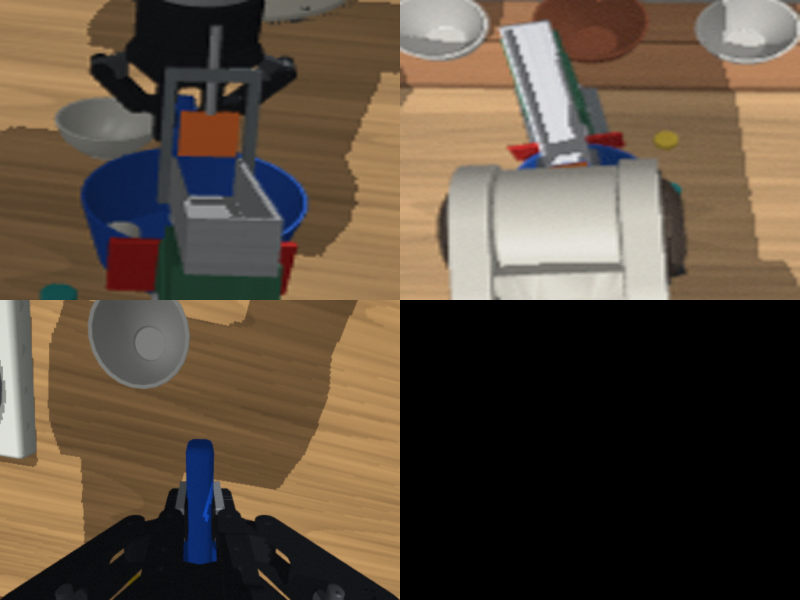

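The chute is empty, its floor bare in both views. Stones are visible in the dipper at (125,230), and the wrist view shows the handle straight in the grip. I back off gently, then raise the dipper.

```bash
python3 -m crank '[[[-0.12,-0.03,0,0,0,0],[-0.24,-0.06,0,0,0,0],[-0.36,-0.088,0,0,0,0],[-0.4,-0.096,0,0,0,0],[-0.4,-0.096,0,0,0,0],[-0.4,-0.096,0,0,0,0],[-0.4,-0.096,0,0,0,0],[-0.36,-0.088,0.2,0,0,0],[-0.24,-0.05,0.4,0,0,0],[0,0,0.5,0,0,0],[0,0,0.5,0,0,0],[0,0,0.4,0,0,0],[0,0,0,0,0,0]]]' 0 110
python3 - <<'E'
from h import *
o=bot.get_obs();print(o["time"],o["ee_pos"],o["torque"],o["wrist_force"])
mt,ft=K("top");ms,fs=K("scene")
s=cv2.imread("pics/scene0.png");t=cv2.imread("pics/top0.png")
# scale housing outer top corners not needed; pan by grey level in both views
def pan(im,seed):
    g=cv2.cvtColor(im,cv2.COLOR_BGR2GRAY);mk=np.zeros((g.shape[0]+2,g.shape[1]+2),np.uint8)
    gb=cv2.medianBlur(g,5);cv2.floodFill(gb,mk,seed,255,18,18,4|cv2.FLOODFILL_FIXED_RANGE|cv2.FLOODFILL_MASK_ONLY|(255<<8))
    k=cv2.morphologyEx(mk[1:-1,1:-1],cv2.MORPH_OPEN,cv2.getStructuringElement(2,(13,13)));c=max(cv2.findContours(k,0,1)[0],key=cv2.contourArea)
    return cv2.fitEllipse(cv2.convexHull(c))
for z,(im,m,f,sd) in zip((0,0),((t,mt,ft,(341,234)),(s,ms,fs,(186,194)))):
    e=pan(im,sd);print(e,plane(m,f,*e[0],.036)[:2])
a=pan(t,(341,234))[0];b=pan(s,(186,194))[0];print(tri([ray(mt,ft,*a),ray(ms,fs,*b)]))
q=np.array([proj(ms,fs,(.516+.08*np.cos(x),-.2344+.08*np.sin(x),.036)) for x in np.arange(0,6.28,.05)]);print("pred scene pan",q.min(0),q.max(0))
E
```

```text
time: 10.0
ee_pos: [0.4806, 0.0292, 0.1668]
tcp_rot: [-180.0, 0.2, -166.5]
wrist_force: [1.3, 0.5, -1.0]
opening: 0.014
grasp_force: 108.1
10.0 [0.48058036 0.02921045 0.16683832] [-0.05740706  0.18030501 -0.04977809] [ 1.30295391  0.52041813 -1.04993563]
((446.9324645996094, 282.6170959472656), (78.38296508789062, 386.0550842285156), 87.38787841796875) [ 0.38063693 -0.54115149]
((201.53598022460938, 190.2724609375), (236.18896484375, 307.72967529296875), 97.07904052734375) [ 0.49854022 -0.20032525]
(array([ 0.36985223, -0.40438311, -0.02264853]), [np.float64(0.14909176662805537), np.float64(0.14909176662805515)])
pred scene pan [152.83202803 173.07491955] [218.4736     213.86969303]
```

```bash
python3 -m crank '[[[-0.08,-0.3,0,0,0,0],[-0.13,-0.5,0,0,0,0],[-0.18,-0.7,0,0,0,0],[-0.214,-0.82,0,0,0,0],[-0.214,-0.82,0,0,0,0],[-0.214,-0.82,0,0,0,0],[-0.214,-0.82,0,0,0,0],[-0.214,-0.82,0,0,0,0],[-0.214,-0.82,0,0,0,0],[-0.214,-0.82,0,0,0,0],[-0.214,-0.82,0,0,0,0],[-0.214,-0.82,0,0,0,0],[-0.214,-0.82,0,0,0,0],[-0.214,-0.82,0,0,0,0],[-0.214,-0.82,0,0,0,0],[-0.214,-0.82,0,0,0,0],[-0.214,-0.82,0,0,0,0],[-0.18,-0.7,0,0,0,0],[-0.13,-0.5,0,0,0,0],[-0.08,-0.3,0,0,0,0]]]' 0 110
python3 - <<'E'
from h import *
t=bot.camera("top")[:,:,::-1].copy();s=bot.camera("scene")[:,:,::-1].copy();cv2.imwrite("pics/t5.png",t);cv2.imwrite("pics/s5.png",s)
o=bot.get_obs();p=o["ee_pos"];a=np.radians(o["tcp_rot"][2]);print(p,o["tcp_rot"],"axis",p[:2]-.114*np.array([np.cos(a),np.sin(a)]))
try: print(rim(t,p[2]+.017)[:4])
except Exception as e: print(e)
cv2.imwrite("pics/place.png",np.hstack([cv2.resize(s[110:260,120:270],(400,400),interpolation=2),cv2.resize(t[150:300,270:420],(400,400),interpolation=2)]))
E
```

```text
time: 11.67
ee_pos: [0.4029, -0.2618, 0.1637]
tcp_rot: [180.0, -0.0, -166.6]
wrist_force: [0.3, 0.1, -2.3]
opening: 0.0144
grasp_force: 108.1
[ 0.40326974 -0.26122291  0.1638732 ] [ 1.79971005e+02 -3.57808814e-02 -1.66576765e+02] axis [ 0.51415546 -0.23475868]
(array([ 0.52443312, -0.23810783]), np.float64(0.052294113776027884), 24, 154)
```

View pics/place.png

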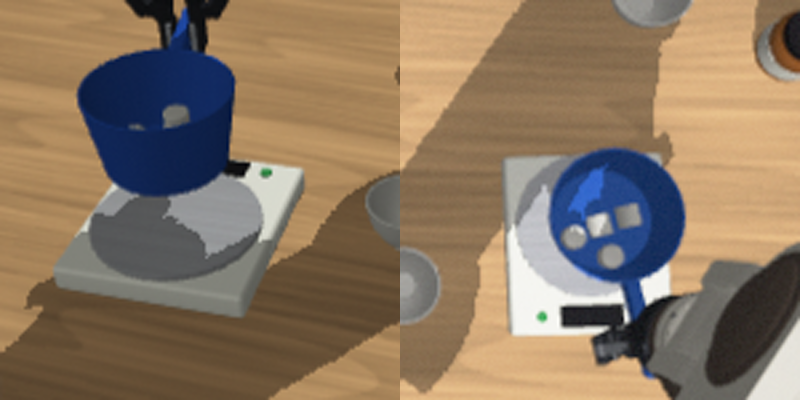

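All four stones lie in the dipper: top crop (573,237), (599,224), (627,215) and (611,256). The pan's outline in the scene view, columns 154 to 219 and lower edge at row 216, matches a 36 mm high pan at (0.516,-0.234). I lower the dipper.

```bash
python3 -m crank '[[[0.05,0,-0.3,0,0,0],[0.05,0,-0.5,0,0,0],[0,0,-0.5,0,0,0],[0,0,-0.5,0,0,0],[0,0,-0.5,0,0,0],[0,0,-0.4,0,0,0],[0,0,-0.3,0,0,0],[0,0,-0.2,0,0,0],[0,0,-0.1,0,0,0],[0,0,0,0,0,0],[0,0,0,0,0,0],[0,0,0,0,0,0]]]' 0 110
python3 -m crank '[[[0,0,-0.04,0,0,0],[0,0,-0.04,0,0,0],[0,0,-0.04,0,0,0],[0,0,0,0,0,0],[0,0,0,0,0,0],[0,0,0,0,0,0]]]' 0 110
```

```text
time: 12.77
ee_pos: [0.4061, -0.2607, 0.0988]
tcp_rot: [-180.0, 0.0, -166.5]
wrist_force: [-0.3, 0.1, -2.0]
opening: 0.0145
grasp_force: 108.1
time: 13.27
ee_pos: [0.4058, -0.2605, 0.0959]
tcp_rot: [180.0, -0.0, -166.5]
wrist_force: [-0.2, -1.0, -2.2]
opening: 0.0143
grasp_force: 108.1
```

```bash
python3 -m crank '[[[0,0,-0.05,0,0,0],[0,0,0,0,0,0],[0,0,0,0,0,0],[0,0,0,0,0,0]]]' 0 110
python3 -m crank '[[[0,0,-0.04,0,0,0],[0,0,0,0,0,0],[0,0,0,0,0,0],[0,0,0,0,0,0]]]' 0 110
```

```text
time: 13.6
ee_pos: [0.4059, -0.2606, 0.095]
tcp_rot: [-180.0, 0.0, -166.5]
wrist_force: [0.2, 0.2, -0.6]
opening: 0.0143
grasp_force: 108.5
time: 13.93
ee_pos: [0.4059, -0.2606, 0.0947]
tcp_rot: [-180.0, 0.0, -166.5]
wrist_force: [-3.7, 0.1, 6.5]
opening: 0.014
grasp_force: 109.3
```

The wrist force has risen from -2 N to +6.5 N, so the dipper stands on the pan. I let go.

```bash
python3 -m crank '[[[0,0,0,0,0,0],[0,0,0,0,0,0],[0,0,0,0,0,0],[0,0,0,0,0,0],[0,0,0,0,0,0],[0,0,0,0,0,0],[0,0,0,0,0,0],[0,0,0,0,0,0],[0,0,0,0,0,0],[0,0,0,0,0,0]]]' 1 110
python3 -m crank '[[[0,0,0.2,0,0,0],[0,0,0.4,0,0,0],[0,0,0.6,0,0,0],[0,0,0.8,0,0,0],[0,0,0.8,0,0,0],[0,0,0.8,0,0,0],[0,0,0.8,0,0,0],[-0.8,-0.5,0.8,0,0,0],[-0.8,-0.5,0.8,0,0,0],[-0.8,-0.5,0,0,0,0],[-0.8,-0.5,0,0,0,0],[-0.8,-0.5,0,0,0,0],[0,0,0,0,0,0],[0,0,0,0,0,0],[0,0,0,0,0,0],[0,0,0,0,0,0]]]' 1
python3 - <<'E'
from h import *
t=bot.camera("top")[:,:,::-1].copy();s=bot.camera("scene")[:,:,::-1].copy()
x=rim(t,.111);print(x[:4],"offset from pan",x[0]-[.516,-.2344])
cv2.imwrite("pics/end.png",np.hstack([cv2.resize(s[110:310,120:340],(400,364),interpolation=2),cv2.resize(t[80:280,200:420],(400,364),interpolation=2)]))
E
```

```text
time: 14.77
ee_pos: [0.4059, -0.2605, 0.0941]
tcp_rot: [-180.0, 0.0, -166.5]
wrist_force: [1.1, -0.3, -0.3]
opening: 0.0855
grasp_force: 0.0
time: 16.1
ee_pos: [0.3264, -0.3103, 0.2145]
tcp_rot: [-180.0, 0.0, -166.5]
wrist_force: [-0.4, -0.4, -0.7]
opening: 0.0854
grasp_force: 0.0
(array([ 0.54539961, -0.22178954]), np.float64(0.04069266178699595), 87, 87) offset from pan [0.02939961 0.01261046]
```

View pics/end.png

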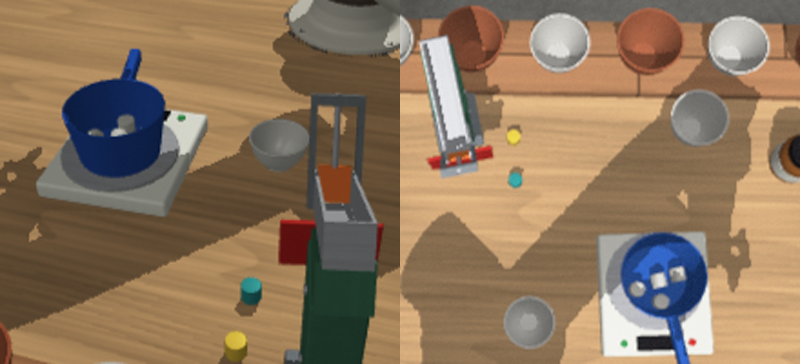

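The dipper stands on the pan with four stones in it, the gate is shut and the tea bowl is in place. The circle fit was spoiled by the stones and shadows in the mask (radius 41 mm instead of 66), so I check the centre with a filled mask.

Run:
```python
from h import *
t=bot.camera("top")[:,:,::-1].copy();m,f=K("top")
h=cv2.cvtColor(t,cv2.COLOR_BGR2HSV);b=((h[...,0]>100)&(h[...,0]<135)&(h[...,1]>120)).astype(np.uint8)*255;b[:,:310]=0
n,l,st,_=cv2.connectedComponentsWithStats(b);k=1+st[1:,4].argmax();c=max(cv2.findContours((l==k).astype(np.uint8),0,1)[0],key=cv2.contourArea)
fill=cv2.drawContours(np.zeros_like(b),[c],-1,255,-1);fill=cv2.morphologyEx(fill,cv2.MORPH_OPEN,cv2.getStructuringElement(2,(17,17)))
c=max(cv2.findContours(fill,0,1)[0],key=cv2.contourArea)[:,0];P=np.array([plane(m,f,*p,.111)[:2] for p in c])
A=np.c_[2*P,np.ones(len(P))];v=np.linalg.lstsq(A,(P**2).sum(1),rcond=None)[0];print(st[k],v[:2],np.sqrt(v[2]+v[0]**2+v[1]**2),"off mm",1e3*(v[:2]-[.516,-.2344]))
# same-view pan circle again: housing mask at z=.026 centre
ho=cv2.imread("pics/top0.png");g=cv2.cvtColor(ho,cv2.COLOR_BGR2HSV);w=((g[...,1]<45)&(g[...,2]>110)).astype(np.uint8)*255;w[:,:300]=0;w[:,385:]=0;w[:200]=0;w[285:]=0
n,l,st,_=cv2.connectedComponentsWithStats(w);k=1+st[1:,4].argmax();r=cv2.minAreaRect(np.argwhere(l==k)[:,::-1].astype(np.float32));print("housing",r,[plane(m,f,*q,.026)[:2].round(4) for q in cv2.boxPoints(r)])
```

```text
[ 322  208   47   80 1618] [ 0.51750466 -0.23343612] 0.0631020949515351 off mm [1.50465839 0.96387814]
housing ((339.697998046875, 241.15725708007812), (68.49381256103516, 60.83583450317383), 87.27368927001953) [array([ 0.5884, -0.1403]), array([ 0.6016, -0.3235]), array([ 0.3987, -0.329 ]), array([ 0.3853, -0.151 ])]
```

```bash
python3 -c "
from workcell import bot
print(bot.job_done())"
```

```text
the job is handed in; nothing more can be done
None
```

The job is handed in: the dipper stands upright about 2 mm from the pan's centre with all four stones in it, the gate is shut, the tea bowl was not touched, and the hand-in call returned no verdict.

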